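# Plug the chutney mixer's lid and hold its pulse lever down

## Robot

A 6-joint arm with a two-finger parallel gripper is mounted at the origin on the work surface. World frame = base frame: x ahead of the robot, y to its left, z up, the work surface at z = 0. Lengths are in mm, angles in rad, forces in N, time in s.
With the tool pointing down it reaches from about 300 to 775 mm from the base axis. Payload 14.6 kg.
Tool frame: the origin (TCP) lies midway between the tips of the shut fingers; the grasp point (between the pads) lies 19 mm behind it; z points along the fingers, y is the direction in which the jaws open and shut (so a half turn about z gives the same grasp; the last joint's range is limited). The gripper opens to 85 mm and grips with 20 to 120 N. Pads are 22 mm wide; open, the fingers measure 114 mm over their backs; the gripper's body (76 mm by 85 mm) begins 54 mm behind the grasp point. The pads swing forward as they close: fully open they stand 13 mm farther back than shut.
Start: joints at [1.086, 0.3, 1.521, -0, 1.321, -0.067], TCP at [223.159, 502.682, 231.281] pointing down, gripper open.
Joint ranges: [-3.03, 3.03], [-0.79, 2.21], [0.23, 2.52], [-1.04, 4.18], [0, 3.07], [-2.55, 2.55]. Speed limits (rad/s): [2.22, 2.22, 2.57, 3.14, 3.14, 3.14].

## Interface

Orientations are given as a 3x3 rotation matrix whose columns are the frame's x, y, z axes.
In Python, from cell import env gives the robot as it stands.
- The arm moves only by the tool servo_tool, never from a script. Its argument "series" is text: rows parted by semicolons, each of 5 numbers parted by spaces: the shift along the tool's x, y, z normalised to -1 to 1, where 1 is 100 mm, then the turn about the tool's z normalised to -1 to 1, where 1 is 60 degrees, then the gripper's target within -1 to 1 (fully open at 1, half-way at 0, shut at -1). In form: x y z roll fingers; .... A call has 1 to 12 rows; each row is the pose to reach, as a shift and turn from the pose commanded when the call began, along the tool's axes at that moment; what a row does not reach only later rows make up. A row lasts 1/8 s, in which the tool goes at most 62.5 mm and 10.7 degrees, less where a joint would pass 70% of its speed; a pose out of reach is approached as far as the arm can. A call with a number of a shift or a turn outside -1 to 1 is refused whole. A call with a gripper value outside its range is refused whole. The fingers move at their own pace and stop on an object; the grip force is fixed at half the most. Time passes only in rows, so rows that repeat a pose let the fingers close. It gives the time, the measured TCP pose, the force and the opening at its end, in the units of the state.
- env.get_obs(): the state, without advancing time (a new reading comes with each control period).
- env.camera(name): name is "side" or "top"; returns (picture, depth): 420x560x3 uint8, red, green, blue; 420x560 float32, mm along the optical axis (not along the pixel's ray), 0 where there is no reading.
- env.camera_model(name): a dict with "fx", "fy", "cx", "cy" (pixels), "D" ([k1, k2, p1, p2, k3] as OpenCV has them; the pictures are not rectified), "xyz" and "attitude" of the camera in the world. Camera axes: x right, y down, z forward; pixel columns grow to the right and rows downward; lengths in mm; the calibration is good to about 2 mm. A picture is of the moment at which its call begins. camera_model takes no time and is no camera call.
- env.sign_off(): hands the job in, once; it reports no verdict.
The state is a dict: "clock": time; "qpos": joint angles; "joint_vel": joint speeds; "joint_efforts": joint torques, N m; "tcp_pos": TCP position; "tool_rot": TCP orientation; "contact_force": force on the tool from outside, world axes, zero at the start; "ft_torque": the same for the moment, N m; "gripper_width": opening from 0.0 (shut) to 1.0 (fully open).
Only numpy, scipy, OpenCV 4.12 (cv2) and the standard library are available. Lean on these libraries where they do the work, as an engineer would, in place of code of your own. Each camera call takes 0.05 s, during which the arm holds its last target.

## Task

The chutney mixer is ready for a run, but the filler neck in its lid is still open: pick up the stopper waiting on the small steel saucer, seat it fully and squarely in the neck and let go of it. Then, with the neck closed and not before, press the spring-return pulse lever on the front of the mixer right down to its stop without leaning hard on it, and keep it there: finish while still holding the lever down. Leave the saucer, katoris, salt pot, belan and colander where they are.

Things in the scene. Friction and masses are not known exactly. Their poses are not given: they have to be found in the camera images.
- mixer: Fixed chutney mixer: white base 210 x 190 mm, 83 mm high with a turret, steel jar 104 mm across, clipped steel lid 112 mm across, top 242 mm above the shelf, with a raised filler neck in its middle. Black jar handle on the back (+x); grey pulse lever and black speed dial (not needed) on the front (-x). Origin on the jar's axis at shelf height; z up, -x out of the front, towards the operator.
- neck (a point): Centre of the rim of the lid's open filler neck, on the jar's axis, 252 mm above the shelf. The neck is black plastic, a plain round bore 44 mm across inside, 56 mm outside, open below into the empty jar; its rim stands 10 mm above the lid. z points up.
- stopper: Black plastic stopper, about 60 g, upright on the saucer: tapered plug 24 mm long, 33 mm across at the foot, 41 mm at its top; then a flange 58 mm across, 6 mm thick; then a round knob 32 mm across, 30 to 56 mm above the foot, to grip from above. Origin at the centre of the foot, z up through the knob. Seated, the flange lies on the neck's rim and the foot hangs 24 mm below the rim.
- stopper_flange (a point): Centre of the underside of the stopper's flange, 24 mm above its foot on its axis; comes to the neck point when seated.
- pulse_lever (a joint): Angle of the spring-return pulse lever: 0 released, 0.35 rad fully down at its stop. A grey plate 44 mm wide, 8 mm thick, 66 mm long, hinged along the mixer's y, 110 mm in front of the jar's axis, 62 mm above the shelf. Released it slopes up 0.30 rad towards the operator; fully down, 0.05 rad below level. At the pad it takes 4 N to start, 9.5 N at the stop; it springs back when let go.
- lever_pad (a point): Middle of the ribbed top face near the lever's outer end, where it is pressed downward: 52 mm from the hinge, about 160 mm in front of the jar's axis. 81 mm above the shelf when released, 63 mm when fully down; moves with the lever. Its z is the normal of the face, its x points along the lever to the hinge.
- saucer: Small round steel saucer, loose, 120 mm across, 11 mm high, floor 3 mm thick, on which the stopper stands. Origin under its centre.
- katori_big: Steel katori (bowl) 92 mm across, 38 mm high; bystander. Origin under its centre. The saucer and the katoris stand left and right of the mixer, either way round.
- katori_small: Smaller steel katori standing in the big one, 74 mm across, its rim 49 mm above the shelf; bystander. Origin under its centre.
- salt_pot: Round steel salt pot with a lid and ball knob, 68 mm across and 75 mm high, to the left of the mixer; bystander. Origin under its centre.
- belan: Wooden belan (rolling pin) 300 mm long, 38 mm thick, lying at the far right; bystander. Origin at its middle on the shelf, x along it. Farther back stands a closed steel roti box 119 mm high.
- colander: White plastic colander 180 mm across, 81 mm high, at the far left; bystander. Origin under its centre. Farther back stands a spice turntable 260 mm across, 121 mm high.
Mind the look-alikes: they are no part of the job. What is shaped like the stopper but blue is not meant.

How it is judged:
By the outcome, as a careful person would: the job done as asked, in the order asked, and still so for the second after the job is handed in, while the arm keeps its last pose, push and grip.
It also fails if it takes over 54 s, if anything falls off the work surface, if the arm or the gripper's body presses on something with over 40 N, if the wrist force passes 120 N, or if a joint passes its speed limit or range.

## Working session

There is one attempt and no reset: what is moved stays moved. The work goes in short steps, Python scripts to look and compute and a tool call to move; the robot and the scene stay as the last step left them, time stands still between calls to the robot, and variables do not carry over. Pictures are saved under pics/ and viewed, and the job is handed in when it is done.

Besides the shell and the picture viewer there is one more tool, called in YAML: its name, and indented under it one key for each argument. servo_tool: Moves the arm, as the interface text tells. Scaled input: -1 to 1 covers 100 mm each way for a shift and 60 degrees each way for a turn. Its arguments: {"type":"object","properties":{"series":{"type":"string"}},"required":["series"]}

```bash
mkdir -p pics; ls; cat > h.py <<'E'
import numpy as np, cv2
from cell import env
def snap(name,tag):
    p,d=env.camera(name); cv2.imwrite(f'pics/{tag}.png',p[:,:,::-1]); np.savez(f'pics/{tag}.npz',p=p,d=d); return p,d
def world(name,d,us,vs,dep=None):
    m=env.camera_model(name); K=np.array([[m['fx'],0,m['cx']],[0,m['fy'],m['cy']],[0,0,1]]);
    us=np.asarray(us,float);vs=np.asarray(vs,float)
    n=cv2.undistortPoints(np.stack([us,vs],-1).reshape(-1,1,2),K,np.array(m['D'],float)).reshape(-1,2)
    z=d[vs.astype(int),us.astype(int)] if dep is None else np.full(len(us),dep)
    c=np.c_[n*z[:,None],z]
    return c@np.array(m['attitude']).T+np.array(m['xyz'])
def cloud(name,d):
    v,u=np.mgrid[0:420,0:560]; return world(name,d,u.ravel(),v.ravel()).reshape(420,560,3)
E
python3 - <<'E'
from h import *
for n in('top','side'):
    m=env.camera_model(n);print(n,m); snap(n,n+'0')
o=env.get_obs();print(o)
E
```

```text
pics
top {'fx': 545.0863682600789, 'fy': 545.0863682600789, 'cx': 285.89697528156614, 'cy': 203.13874842658944, 'D': array([-0.1215594,  0.       ,  0.       ,  0.       ,  0.       ]), 'xyz': array([3.97402284e+02, 2.29787112e-01, 1.83092640e+03]), 'attitude': array([[-0.0094161 , -0.99611355,  0.08757354],
       [-0.99989216,  0.00839232, -0.01205141],
       [ 0.01126963, -0.08767757, -0.99608516]])}
side {'fx': 427.306853232556, 'fy': 427.306853232556, 'cx': 281.77788411814913, 'cy': 213.5137862815375, 'D': array([0.04539738, 0.        , 0.        , 0.        , 0.        ]), 'xyz': array([ 202.9899278 , -881.75957797, 1308.08871864]), 'attitude': array([[ 0.94388597, -0.24984405,  0.21600283],
       [-0.33017935, -0.72928209,  0.59927391],
       [ 0.00780197, -0.63696591, -0.77085248]])}
{'clock': 0.1, 'qpos': array([ 1.08639430e+00,  3.00463865e-01,  1.52157181e+00, -1.59818217e-05,
        1.32069847e+00, -6.66272476e-02]), 'joint_vel': array([ 0.00290552, -0.00458663, -0.00054284,  0.0005965 ,  0.00219155,
       -0.00019443]), 'joint_efforts': array([ 1.96014124e-03, -5.44371700e+01, -3.62370372e+01, -6.23242522e-05,
        3.06236914e-03,  1.87402755e-06]), 'tcp_pos': array([223.06289921, 502.48429726, 230.72920433]), 'tool_rot': array([[-9.13995628e-01,  4.05723703e-01, -5.17865585e-04],
       [ 4.05724029e-01,  9.13995064e-01, -1.01737748e-03],
       [ 6.05524301e-05, -1.13998908e-03, -9.99999348e-01]]), 'contact_force': array([0.22472962, 0.21372103, 0.59028385]), 'ft_torque': array([-0.01223539, -0.0074896 ,  0.02062749]), 'gripper_width': 0.9972448137409312}
```

View pics/top0.png

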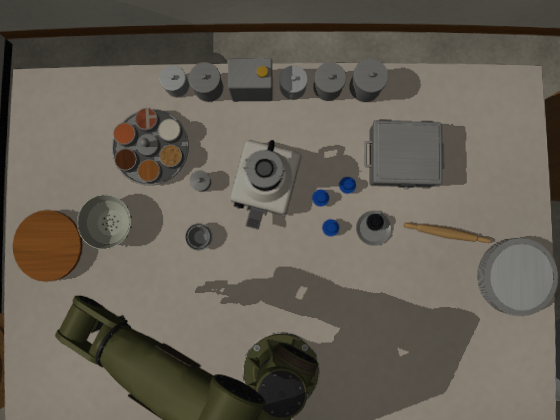

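View pics/side0.png

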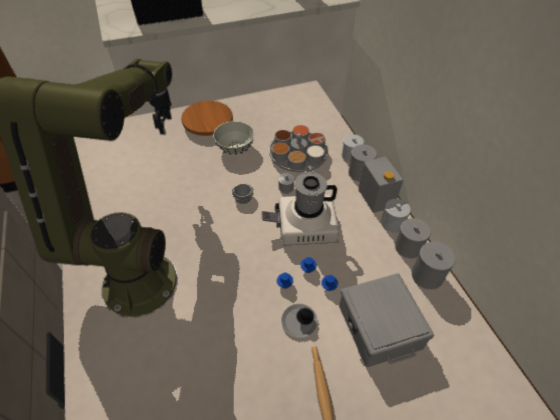

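Top view: the mixer is at (266,175), with its lever at (255,216) and its open neck at (264,168). Three blue stopper look-alikes stand at (320,198), (347,185) and (330,228). The black stopper is on the saucer at (375,222). It fits because it is black and on the saucer; I'll confirm with an enlarged crop.

```bash
python3 - <<'E'
from h import *
T=np.load('pics/top0.npz');S=np.load('pics/side0.npz')
a=cv2.resize(T['p'][185:255,300:400],None,fx=4,fy=4,interpolation=cv2.INTER_CUBIC)
b=cv2.resize(T['p'][130:240,220:310],None,fx=4,fy=4,interpolation=cv2.INTER_CUBIC)
c=cv2.resize(S['p'][165:345,255:345],None,fx=3,fy=3,interpolation=cv2.INTER_CUBIC)
W=np.zeros((560,760,3),np.uint8);W[:280,:400]=a;W[:440,400:]=b
cv2.imwrite('pics/crop.png',W[:,:,::-1]);cv2.imwrite('pics/crops.png',c[:,:,::-1])
C=cloud('top',T['d']);Cs=cloud('side',S['d']);np.savez('pics/c0.npz',t=C,s=Cs)
import sys
np.set_printoptions(precision=0,suppress=True,linewidth=220)
print('top stopper z');print(C[208:246:2,356:396:2,2])
print('mixer');print(C[140:232:4,230:304:3,2])
E
```

```text
top stopper z
[[  5.  -6.   6.   7.  -0.  -9.   3.   0.  -6.   4.  -0.  -3.  -2.   3.  -4.  -3.  -1.  -2.  -6.   3.]
 [ -2.  -6.  -1.  -2.   4.   6.   2.  -6.   3.  -7.   9.  -2.  -2.   5.  -1.  -2.   1.  -5.   1.   5.]
 [ -3.  -4.   0.  10.  -2.   9.   3.  11.  12.  12.  11.  10.  14.  -9.   3.   7.  -4.   3.  -3.  -7.]
 [ -0.   3.   4.  -1.  12.   8.   8.   7.  40.  35.  31.  10.  14.   9.   2. -10.   1.  -1.  -6.  -1.]
 [ -0.   7.  13.  17.  11.   8.  -0.  36.  27.  38.  30.  33.  36.   6.   6.  -6.  -2.  -2.   2.   4.]
 [  2.   6.   9.  16.   3.   4.  35.  38.  35.  69.  53.  57.  43.  33.   6.   6.   3.   3.  -6.  -6.]
 [ -6.  12.   6.   7.   2.  -5.  41.  36.  59.  58.  52.  61.  63.  37.   1.  10.  15.   3.  -0.  -3.]
 [  3.  14.   1.   5.   9.  34.  44.  34.  67.  62.  62.  69.  65.  33.   4.   4.   8.  -8.  -0.   7.]
 [ 16.  14.  -3.  12.  -2.  34.  31.  41.  60.  65.  58.  56.  55.  32.  -1.   7.   7.  10.  -3.   6.]
 [  1.   9.   3.   3.   6.  -4.  28.  31.  33.  55.  62.  53.  35.  32.   1.   7.   5.  11.   5.  -2.]
 [  8.   2.   4.  -0.   7.   7.  -2.  31.  30.  26.  29.
[... 3697 characters left out ...]
6.   77.   62.   17.   41.   69.   72.   77.   72.    1.    4.   -2.    5.    2.   -3.]
 [   1.   -4.    4.    1.   -4.    6.   79.   75.   68.   75.   70.    9.   -4.   10.    3.   -1.   -5.   11.   -3.   -3.   -1.    5.    7.   -3.   -7.]
 [  -2.    3.    4.   -4.   -3.   -4.   73.   85.   81.   76.   72.  -13.  -14.    1.   -6.    2.  -12.   -6.    1.    1.    3.   -3.   -3.   -0.   -0.]
 [   0.    7.    3.    1.   -4.   -3.   83.   88.   79.   84.   -5.    2.   -1.   -4.    1.   -2.    5.   -6.    0.   -0.   -4.   -8.   -5.    2.    3.]
 [1831.   -1.   -2.   -0.   -1.    1.    4.   -1.   84.   80.    5.    6.   -6.   -1.    8.   -2.    1.    6.    1.   -4.   -3.   -2.    8.    8.   -5.]]
```

View pics/crop.png

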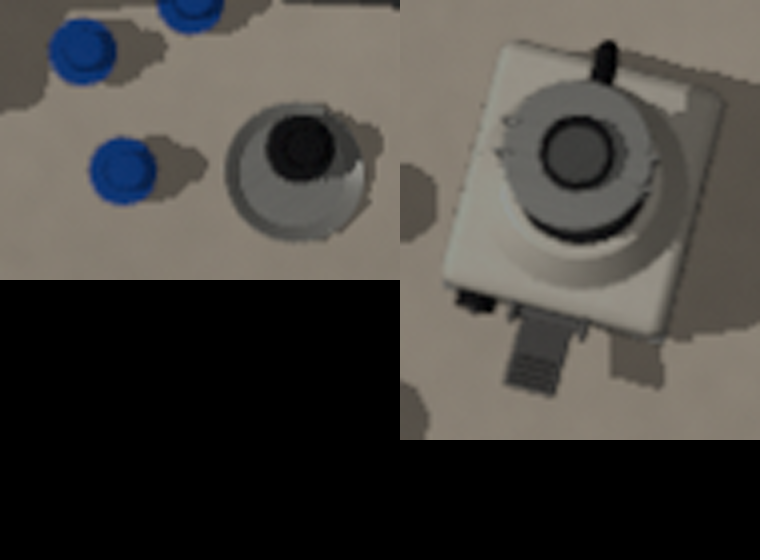

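View pics/crops.png

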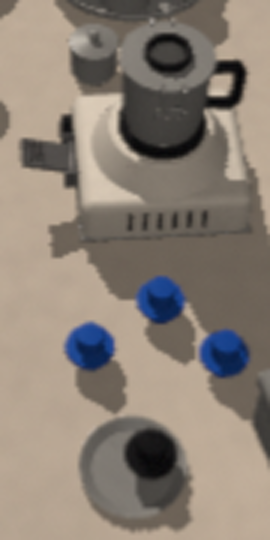

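The crops confirm it: the black stopper stands on the saucer off-centre, at top (375,222) and side (306,317). All three look-alikes are blue and on the bare surface. Next I'll fit positions by silhouette in both views.

```bash
cat > fit.py <<'E'
from h import *
from scipy.optimize import minimize, least_squares
def project(name,P):
    m=env.camera_model(name);R=np.array(m['attitude']).T
    K=np.array([[m['fx'],0,m['cx']],[0,m['fy'],m['cy']],[0,0,1]])
    t=-R@np.array(m['xyz'])
    return cv2.projectPoints(np.asarray(P,float).reshape(-1,1,3),cv2.Rodrigues(R)[0],t,K,np.array(m['D'],float))[0].reshape(-1,2)
def circ(x,y,z,r,n=48):
    a=np.linspace(0,2*np.pi,n,endpoint=False);return np.c_[x+r*np.cos(a),y+r*np.sin(a),np.full(n,z)]
def hull_mask(name,P,box,s=8):
    u0,v0,u1,v1=box; q=cv2.convexHull(((project(name,P)+.5-[u0,v0])*s).astype(np.float32))
    M=np.zeros(((v1-v0)*s,(u1-u0)*s),np.uint8);cv2.fillPoly(M,[np.round(q).astype(np.int32)],1)
    return cv2.resize(M.astype(np.float32),(u1-u0,v1-v0),interpolation=cv2.INTER_AREA)
def stopperP(x,y,z0):
    return [np.r_[circ(x,y,z0+24,29),circ(x,y,z0+30,29)],np.r_[circ(x,y,z0+30,16),circ(x,y,z0+56,15)],np.r_[circ(x,y,z0,16.5),circ(x,y,z0+24,20.5)]]
def fit_stopper(name,p,box,x0,z0):
    u0,v0,u1,v1=box; g=p[v0:v1,u0:u1].astype(float).max(2)
    hi=np.median(g);lo=np.percentile(g,3); obs=np.clip((hi-g)/(hi-lo),0,1)
    def cost(q):
        M=np.zeros_like(obs)
        for P in stopperP(q[0],q[1],z0): M=np.maximum(M,hull_mask(name,P,box))
        return ((M-obs)**2).sum()
    r=minimize(cost,x0,method='Nelder-Mead',options=dict(initial_simplex=[x0,np.add(x0,[8,0]),np.add(x0,[0,8])],xatol=.1,fatol=1e-3))
    return r.x,r.fun
E
python3 - <<'E'
from fit import *
T=np.load('pics/top0.npz');S=np.load('pics/side0.npz');c=np.load('pics/c0.npz')
np.set_printoptions(precision=1,suppress=True,linewidth=200)
k=c['t'][210:234,362:388].reshape(-1,3);k=k[(k[:,2]>48)&(k[:,2]<75)];print('knob top cloud',k.mean(0),len(k))
x0=k.mean(0)[:2]
print('top',fit_stopper('top',T['p'],(362,208,390,238),x0,3))
print('side',fit_stopper('side',S['p'],(290,300,322,335),x0,3))
# neck bore
for n,key,cl,b in(('top','t',T,(225,130,305,240)),('side','s',S,(290,170,335,220))):
    C=c[key];u0,v0,u1,v1=b;q=C[v0:v1,u0:u1].reshape(-1,3)
    lid=q[(q[:,2]>228)&(q[:,2]<262)]
    print(n,'lid z',np.median(lid[:,2]),len(lid))
    # lid outer: min enclosing-ish
    h=cv2.minEnclosingCircle(lid[:,:2].astype(np.float32));print('enclosing',h, 'bbox mid',(np.percentile(lid[:,:2],1,0)+np.percentile(lid[:,:2],99,0))/2,'centroid',lid.mean(0))
# neck ring darkness
a=cv2.resize(T['p'][150:190,245:285],None,fx=10,fy=10,interpolation=cv2.INTER_CUBIC)
b=cv2.resize(S['p'][170:205,292:332],None,fx=10,fy=10,interpolation=cv2.INTER_CUBIC)
W=np.zeros((400,800,3),np.uint8);W[:,:400]=a;W[:350,400:]=b
cv2.imwrite('pics/neck.png',np.clip(W[:,:,::-1]*1.8,0,255).astype(np.uint8))
E
```

```text
knob top cloud [ 489.6 -313.9   59.2] 77
top (array([ 491.9, -316.8]), np.float64(16.05591699489266))
side (array([ 489.7, -318.7]), np.float64(38.31775905646781))
top lid z 242.94098587630492 989
enclosing ((653.5950317382812, 39.123043060302734), 70.8870849609375) bbox mid [642.2  46. ] centroid [639.9  45.9 243.4]
side lid z 242.21354370150675 614
enclosing ((642.4168701171875, 40.6359977722168), 60.90156555175781) bbox mid [638.4  39.8] centroid [636.6  37.  242.8]
```

View pics/neck.png

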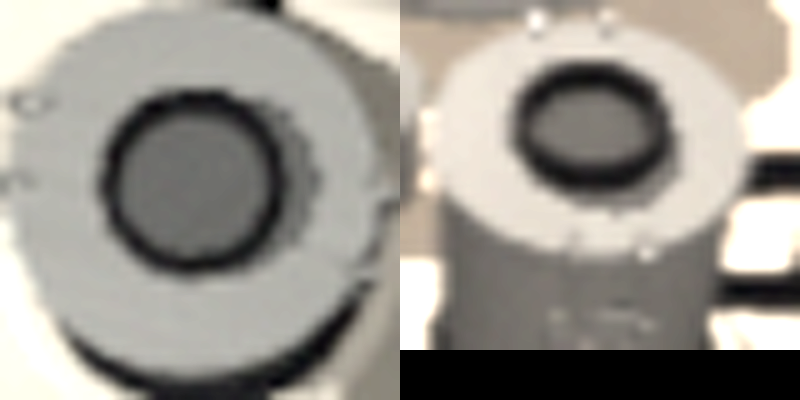

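```bash
cat >> fit.py <<'E'
def fit_neck(name,p,box,x0):
    u0,v0,u1,v1=box; g=p[v0:v1,u0:u1].astype(float).max(2)
    hi=np.median(g);lo=np.percentile(g,2); obs=np.clip((hi-g)/(hi-lo),0,1)
    def model(q):
        M=hull_mask(name,np.r_[circ(*q,252,28),circ(*q,242,28)],box)
        inn=np.minimum(hull_mask(name,circ(*q,252,22),box),hull_mask(name,circ(*q,240,22),box))
        return M-inn
    x0=np.asarray(x0,float)
    r=minimize(lambda q:((model(q)-obs)**2).sum(),x0,method='Nelder-Mead',options=dict(initial_simplex=[x0,x0+[8,0],x0+[0,8]],xatol=.1,fatol=1e-3))
    return r.x,r.fun,model(r.x),obs
E
python3 - <<'E'
from fit import *
T=np.load('pics/top0.npz');S=np.load('pics/side0.npz');c=np.load('pics/c0.npz')
np.set_printoptions(precision=2,suppress=True,linewidth=200)
ims=[]
for n,d,b in(('top',T,(250,153,279,182)),('side',S,(300,172,322,191))):
    x,f,M,o=fit_neck(n,d['p'],b,[643,44]);print(n,x,f)
    ims.append(cv2.resize(np.hstack([M,o]),None,fx=6,fy=6,interpolation=0))
# lever: points z 55..95 in top, region
C=c['t'];u,v=np.meshgrid(range(244,268),range(204,232))
P=C[204:232,244:268].reshape(-1,3);s=(P[:,2]>55)&(P[:,2]<100);P=P[s]
L=np.c_[u.ravel(),v.ravel()][s]
L=L[L[:,1]>=211];print(cv2.minAreaRect(L.astype(np.int32)),len(L))
# base yaw: side front-edge via white pixels top z~83
P=C[125:225,225:310].reshape(-1,3);q=P[(P[:,2]>74)&(P[:,2]<96)]
q=q[np.linalg.norm(q[:,:2]-[642,44],axis=1)<150]
r=cv2.minAreaRect(q[:,:2].astype(np.float32));print('base',r)
cv2.imwrite('pics/lev.png',cv2.resize(T['p'][196:236,234:284],None,fx=14,fy=14,interpolation=cv2.INTER_CUBIC)[:,:,::-1])
E
```

```text
top [641.19  43.71] 43.34442953321533
side [640.26  42.23] 19.05404296875
((255.4151153564453, 218.54718017578125), (16.757986068725586, 20.329362869262695), 15.94539737701416) 258
base ((619.2359619140625, 50.96904754638672), (189.9915313720703, 250.83726501464844), 75.04989624023438)
```

View pics/lev.png

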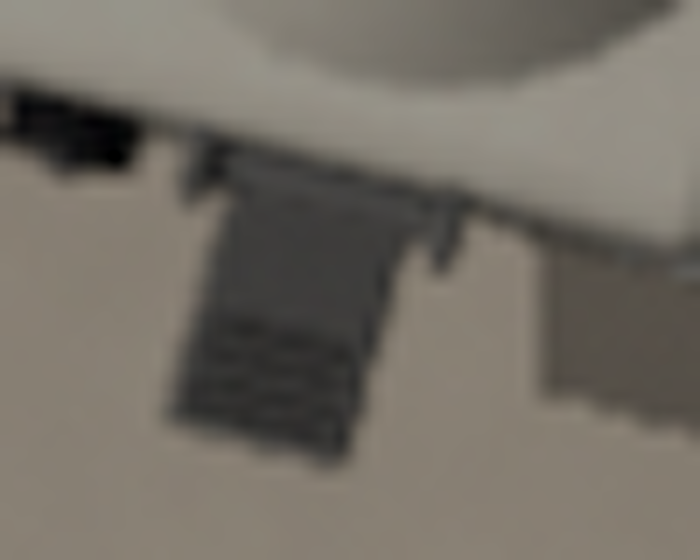

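The crop shows the lever's outer end at pixels (246,225.6) to (258.6,229.2), with its ribs around (251,222). The front edge of the base slopes about 15°. I'll fit the yaw to this.

```bash
python3 - <<'E'
from fit import *
np.set_printoptions(precision=2,suppress=True,linewidth=200)
n0=np.array([641.0,43.2])
def m2w(P,yaw): 
    c,s=np.cos(yaw),np.sin(yaw);P=np.asarray(P,float);return np.c_[n0[0]+c*P[:,0]-s*P[:,1],n0[1]+s*P[:,0]+c*P[:,1],P[:,2]]
# lever outer end top corners, released: hinge -110,62; top face is offset: pad z=81 at 52 along
a=.30;pt=lambda l,y:[-110-l*np.cos(a)+4*np.sin(-a)*-1*0-0,y,81+(l-52)*np.sin(a)]
tips=[pt(66,22),pt(66,-22)]
obs=np.array([[246.1,225.6],[258.6,229.2]])-.5
r=least_squares(lambda q:(project('top',m2w(tips,q[0]))-obs).ravel(),[-.26]);print(np.degrees(r.x),r.fun)
y=r.x[0]
print('pad',m2w([[-160,0,81]],y),'hinge',m2w([[-110,0,62]],y))
# overlays
for n,f,box in(('top','top0',(220,125,320,240)),('side','side0',(250,160,350,260))):
    im=cv2.imread(f'pics/{f}.png');u0,v0,u1,v1=box;s=5
    z=cv2.resize(im[v0:v1,u0:u1],None,fx=s,fy=s,interpolation=cv2.INTER_CUBIC)
    for P,col in((m2w(tips+[pt(0,-22),pt(0,22)],y),(0,0,255)),(m2w([[-105,95,83],[-105,-95,83],[105,-95,83],[105,95,83]],y),(0,255,0)),(circ(*n0,252,22),(255,255,0)),(circ(*n0,252,28),(0,255,255)),(circ(*n0,242,56),(255,0,255))):
        q=((project(n,P)+.5-[u0,v0])*s).astype(np.int32);cv2.polylines(z,[q],True,col,1)
    cv2.imwrite(f'pics/ov_{n}.png',z)
z=[]
for n,f,box in(('top','top0',(350,200,400,245)),('side','side0',(280,295,330,340))):
    im=cv2.imread(f'pics/{f}.png');u0,v0,u1,v1=box;s=8
    q0=cv2.resize(im[v0:v1,u0:u1],None,fx=s,fy=s,interpolation=cv2.INTER_CUBIC)*2
    for P in (circ(490.8,-317.5,33,29),circ(490.8,-317.5,59,14),circ(490.8,-317.5,33,16)):
        cv2.polylines(q0,[((project(n,P)+.5-[u0,v0])*s).astype(np.int32)],True,(0,255,255),1)
    z.append(q0)
cv2.imwrite('pics/ov_st.png',np.hstack(z))
a=cv2.imread('pics/ov_top.png');b=cv2.imread('pics/ov_side.png');h=min(len(a),len(b));
E
```

```text
[-15.44] [-0.5   0.41  0.26  0.35]
pad [[486.78  85.8   81.  ]] hinge [[534.97  72.49  62.  ]]
```

View pics/ov_top.png

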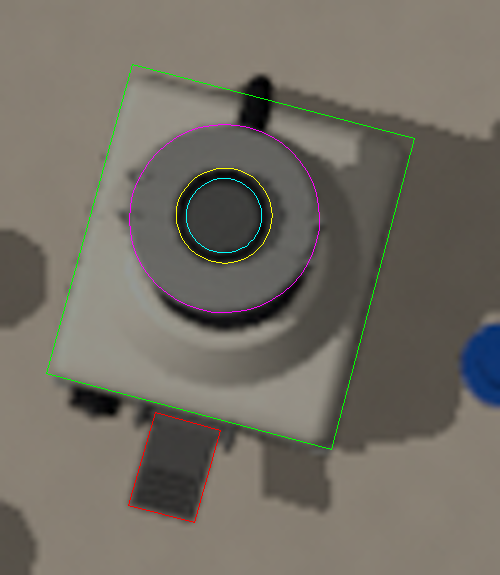

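View pics/ov_side.png

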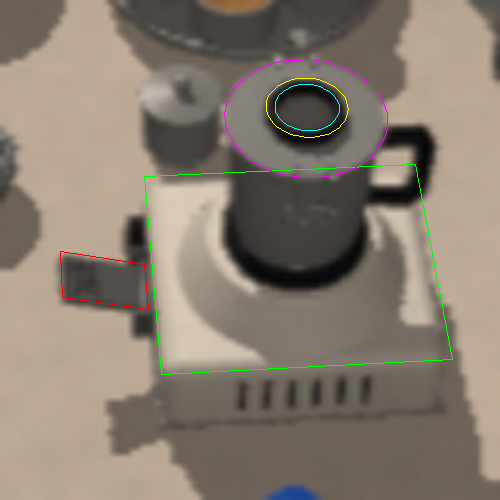

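View pics/ov_st.png

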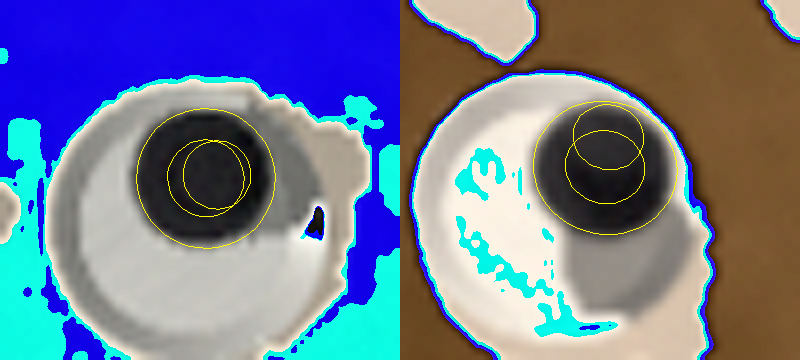

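The overlays line up. The neck is at about (641,43), the lever pad at about (487,86) with mixer yaw -15.4°, and the stopper at about (491,-317.5). Now I'll move, keeping the tool orientation fixed.

servo_tool:
  series: "-0.45 -0.5 0 0 1; -0.9 -1 0 0 1; -0.9 -1 0 0 1"

```text
clock: 0.48
tcp_pos: [265.4, 372.4, 231.3]
tool_rot: [[-0.913, 0.408, 0.0], [0.408, 0.913, -0.0], [-0.0, -0.0, -1.0]]
contact_force: [0.0, 0.9, -0.1]
gripper_width: 1.004
```

servo_tool:
  series: "-0.45 -0.5 0 0 1; -0.9 -1 0 0 1; -0.9 -1 0 0 1"

```text
clock: 0.85
tcp_pos: [307.3, 244.9, 231.4]
tool_rot: [[-0.913, 0.409, 0.0], [0.409, 0.913, 0.0], [-0.0, 0.0, -1.0]]
contact_force: [-0.1, -0.2, 0.4]
gripper_width: 1.002
```

servo_tool:
  series: "-0.45 -0.5 0 0 1; -0.9 -1 0 0 1; -0.9 -1 0 0 1"

```text
clock: 1.23
tcp_pos: [349.1, 117.1, 231.4]
tool_rot: [[-0.912, 0.409, 0.0], [0.409, 0.912, -0.0], [-0.0, 0.0, -1.0]]
contact_force: [1.0, -0.5, -0.9]
gripper_width: 0.999
```

servo_tool:
  series: "-0.45 -0.5 0 0 1; -0.9 -1 0 0 1; -0.9 -1 0 0 1"

```text
clock: 1.6
tcp_pos: [390.8, -10.6, 231.1]
tool_rot: [[-0.913, 0.408, -0.0], [0.408, 0.913, 0.0], [0.0, -0.0, -1.0]]
contact_force: [0.1, -0.1, -0.1]
gripper_width: 0.998
```

servo_tool:
  series: "-0.45 -0.5 0 0 1; -0.9 -1 0 0 1; -0.9 -1 0 0 1"

```text
clock: 1.98
tcp_pos: [432.7, -137.9, 230.7]
tool_rot: [[-0.913, 0.407, -0.001], [0.407, 0.913, 0.0], [0.001, 0.0, -1.0]]
contact_force: [0.7, 0.2, 0.0]
gripper_width: 0.999
```

servo_tool:
  series: "-0.45 -0.5 0 0 1; -0.9 -1 0 0 1; -0.9 -1 0 0 1; -0.9 -1 0 0 1"

```text
clock: 2.48
tcp_pos: [473.8, -263.3, 230.8]
tool_rot: [[-0.914, 0.405, -0.001], [0.405, 0.914, 0.001], [0.001, 0.0, -1.0]]
contact_force: [0.7, 0.0, -0.9]
gripper_width: 1.002
```

```bash
cat > go.py <<'E'
import sys
from h import *
o=env.get_obs();t=np.array(list(map(float,sys.argv[1:4])));d=np.array(o['tool_rot']).T@(t-o['tcp_pos'])
np.set_printoptions(precision=3,suppress=True)
print('norm shift',d/100,'tcp',np.round(o['tcp_pos'],1),'q',o['qpos'],'F',o['contact_force'],'g',o['gripper_width'],'t',o['clock'])
E
python3 go.py 491 -317.5 120
```

```text
norm shift [-0.378 -0.427  1.107] tcp [ 473.8 -263.3  230.8] q [-0.575  0.283  1.544  0.     1.316 -1.729] F [ 0.744  0.022 -0.886] g 1.002477342143166 t 2.475
```

servo_tool:
  series: "-0.38 -0.42 0.4 0 1; -0.38 -0.42 0.8 0 1; -0.38 -0.42 1 0 1; -0.38 -0.42 1 0 1"

```text
clock: 2.98
tcp_pos: [491.0, -316.3, 130.4]
tool_rot: [[-0.915, 0.404, -0.002], [0.404, 0.915, 0.002], [0.003, 0.001, -1.0]]
contact_force: [0.0, -0.4, 1.4]
gripper_width: 0.994
```

```bash
python3 go.py 491 -317.5 37; python3 - <<'E'
from fit import *
T,_=snap('top','top1');S,_=snap('side','side1')
a=cv2.resize(T[180:250,330:420],None,fx=4,fy=4,interpolation=2);b=cv2.resize(S[250:350,270:360],None,fx=4,fy=4,interpolation=2)
W=np.zeros((400,720,3),np.uint8);W[:280,:360]=a;W[:,360:]=b;cv2.imwrite('pics/c1.png',np.clip(W[:,:,::-1]*1.5,0,255))
E
```

```text
norm shift [-0.007 -0.012  0.934] tcp [ 491.  -316.3  130.4] q [-0.635  0.474  1.526  0.     1.144 -1.79 ] F [ 0.018 -0.384  1.432] g 0.9944276994144831 t 2.975[ WARN:0@4.266] global loadsave.cpp:1063 imwrite_ Unsupported depth image for selected encoder is fallbacked to CV_8U.
```

View pics/c1.png

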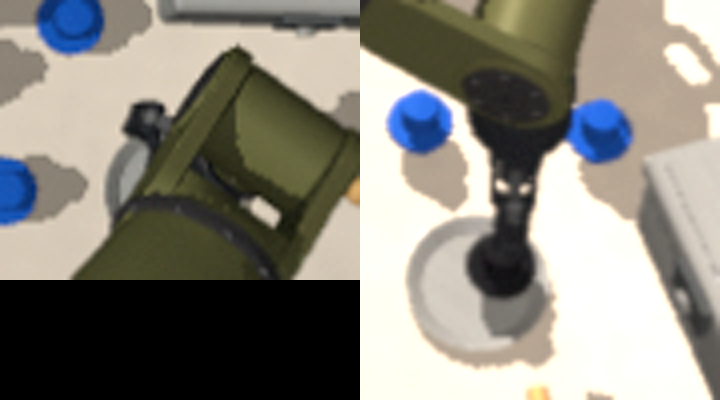

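The side view shows the fingers directly above the stopper at (500,265) in the crop, while the arm hides it from the top camera. I'll descend with the jaws open.

servo_tool:
  series: "-0.01 -0.01 0.3 0 1; -0.01 -0.01 0.6 0 1; -0.01 -0.01 0.8 0 1; -0.01 -0.01 0.93 0 1; -0.01 -0.01 0.93 0 1; -0.01 -0.01 0.93 0 1"

```text
clock: 3.82
tcp_pos: [492.0, -320.2, 39.5]
tool_rot: [[-0.914, 0.406, 0.001], [0.406, 0.914, -0.001], [-0.002, -0.0, -1.0]]
contact_force: [0.3, -0.2, -0.1]
gripper_width: 1.007
```

```bash
python3 go.py 491 -317.5 37;python3 go.py 491 -317.5 37
```

```text
norm shift [0.02  0.02  0.025] tcp [ 492.  -320.2   39.5] q [-0.639  0.6    1.572  0.     0.968 -1.792] F [ 0.336 -0.194 -0.065] g 1.007102959232391 t 3.825
norm shift [0.02  0.02  0.025] tcp [ 492.  -320.2   39.5] q [-0.639  0.6    1.572  0.     0.968 -1.792] F [ 0.336 -0.194 -0.065] g 1.007102959232391 t 3.825
```

servo_tool:
  series: "0 0 0 0 1; 0 0 0 0 1"

```text
clock: 4.08
tcp_pos: [491.6, -320.1, 38.8]
tool_rot: [[-0.914, 0.406, 0.001], [0.406, 0.914, -0.0], [-0.001, -0.0, -1.0]]
contact_force: [-0.2, 0.7, 0.1]
gripper_width: 1.002
```

servo_tool:
  series: "0.015 0.02 0.015 0 1; 0.015 0.02 0.015 0 1; 0.015 0.02 0.015 0 -1; 0.015 0.02 0.015 0 -1; 0.015 0.02 0.015 0 -1; 0.015 0.02 0.015 0 -1; 0.015 0.02 0.015 0 -1; 0.015 0.02 0.015 0 -1; 0.015 0.02 0.015 0 -1; 0.015 0.02 0.015 0 -1"

```text
clock: 5.32
tcp_pos: [491.1, -317.6, 37.0]
tool_rot: [[-0.914, 0.406, 0.001], [0.406, 0.914, -0.0], [-0.001, -0.0, -1.0]]
contact_force: [-0.7, 1.4, 5.7]
gripper_width: 0.353
```

servo_tool:
  series: "0 0 -0.1 0 -1; 0 0 -0.3 0 -1; 0 0 -0.6 0 -1; 0 0 -0.9 0 -1; 0 0 -1 0 -1; 0 0 -1 0 -1"

```text
clock: 6.08
tcp_pos: [490.8, -317.5, 136.7]
tool_rot: [[-0.914, 0.406, 0.0], [0.406, 0.914, -0.0], [-0.0, -0.0, -1.0]]
contact_force: [0.4, -0.4, -1.0]
gripper_width: 0.354
```

```bash
python3 go.py 491 -317.5 37; python3 - <<'E'
from fit import *
T,_=snap('top','top2');S,_=snap('side','side2')
a=cv2.resize(T[180:250,330:420],None,fx=4,fy=4,interpolation=2);b=cv2.resize(S[250:350,270:360],None,fx=4,fy=4,interpolation=2)
W=np.zeros((400,720,3),np.uint8);W[:280,:360]=a;W[:,360:]=b;cv2.imwrite('pics/c2.png',cv2.convertScaleAbs(W[:,:,::-1],alpha=1.5))
E
```

```text
norm shift [-0.001  0.     0.997] tcp [ 490.8 -317.5  136.7] q [-0.637  0.466  1.521 -0.     1.154 -1.79 ] F [ 0.385 -0.445 -1.024] g 0.35398424648949256 t 6.075
```

View pics/c2.png

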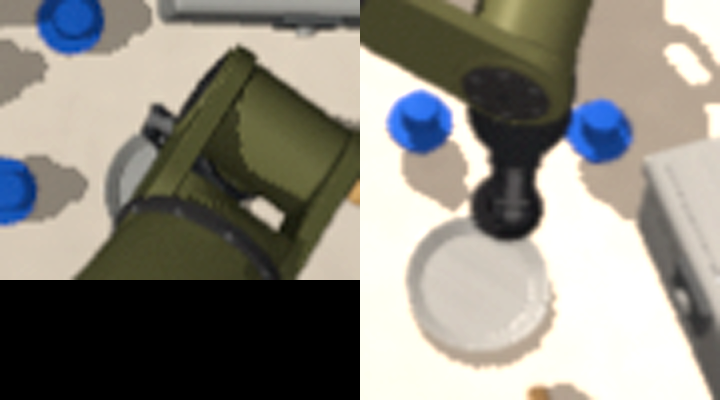

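The stopper is held and the saucer stayed put. I'll raise it and carry it to the neck.

servo_tool:
  series: "0 0 -0.5 0 -1; 0 0 -1 0 -1; 0 0 -1 0 -1"

```text
clock: 6.55
tcp_pos: [491.7, -318.1, 239.5]
tool_rot: [[-0.914, 0.406, 0.004], [0.406, 0.914, -0.003], [-0.005, -0.001, -1.0]]
contact_force: [0.3, 0.3, -0.5]
gripper_width: 0.347
```

servo_tool:
  series: "0 0 -0.5 0 -1; 0 0.3 -1 0 -1; 0 0.7 -1 0 -1; 0 1 -1 0 -1; 0 1 -1 0 -1"

```text
clock: 7.18
tcp_pos: [532.0, -224.6, 334.7]
tool_rot: [[-0.915, 0.404, -0.003], [0.404, 0.915, 0.001], [0.003, 0.0, -1.0]]
contact_force: [-0.3, 0.1, -1.3]
gripper_width: 0.35
```

servo_tool:
  series: "0 0.4 0 0 -1; 0 0.8 0 0 -1; 0 1 0 0 -1"

```text
clock: 7.55
tcp_pos: [572.4, -133.9, 335.3]
tool_rot: [[-0.914, 0.405, -0.002], [0.405, 0.914, 0.001], [0.002, -0.0, -1.0]]
contact_force: [-0.7, 0.2, -0.6]
gripper_width: 0.352
```

servo_tool:
  series: "0 0.4 0 0 -1; 0 0.8 0 0 -1; 0 1 0 0 -1; 0 1 0 0 -1"

```text
clock: 8.05
tcp_pos: [612.8, -43.2, 335.9]
tool_rot: [[-0.914, 0.405, -0.001], [0.405, 0.914, -0.0], [0.001, -0.001, -1.0]]
contact_force: [-0.5, -1.1, -0.9]
gripper_width: 0.354
```

```bash
python3 go.py 641 43 335
```

```text
norm shift [0.091 0.902 0.009] tcp [612.8 -43.2 335.9] q [-0.13   0.4    1.149 -0.     1.594 -1.284] F [-0.512 -1.1   -0.888] g 0.3538599663116406 t 8.05
```

servo_tool:
  series: "0.04 0.4 0 0 -1; 0.09 0.8 0 0 -1; 0.09 0.9 0 0 -1; 0.09 0.9 0 0 -1; 0.09 0.9 0 0 -1"

```text
clock: 8.68
tcp_pos: [640.8, 41.1, 336.9]
tool_rot: [[-0.913, 0.407, 0.0], [0.407, 0.913, -0.0], [-0.0, -0.0, -1.0]]
contact_force: [0.7, -0.5, -0.2]
gripper_width: 0.35
```

```bash
python3 go.py 641 43 310; python3 - <<'E'
from fit import *
T,_=snap('top','top3');S,_=snap('side','side3')
a=cv2.resize(T[130:220,220:310],None,fx=4,fy=4,interpolation=2);b=cv2.resize(S[120:220,270:360],None,fx=4,fy=4,interpolation=2)
W=np.zeros((400,720,3),np.uint8);W[:360,:360]=a;W[:,360:]=b;cv2.imwrite('pics/c3.png',cv2.convertScaleAbs(W[:,:,::-1],alpha=1.8))
E
```

```text
norm shift [0.006 0.019 0.269] tcp [640.8  41.1 336.9] q [ 0.007  0.47   1.05  -0.     1.622 -1.145] F [ 0.673 -0.467 -0.164] g 0.3502650223091338 t 8.675
```

View pics/c3.png

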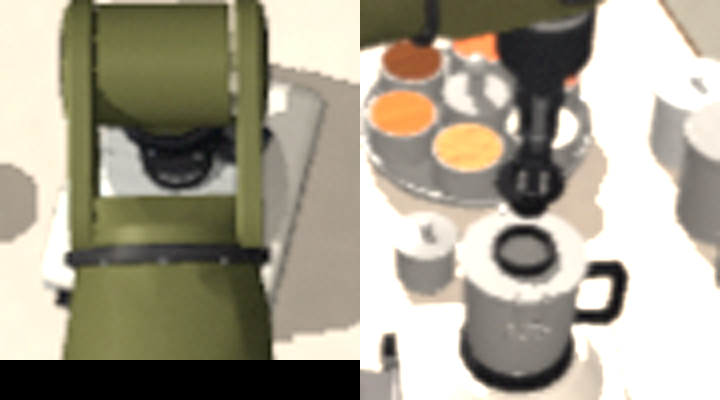

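The side view shows the stopper upright above the neck, with the flange at crop (530,185) and the neck at (525,250). I'll overlay the model to check the offset.

```bash
python3 - <<'E'
from fit import *
im=cv2.imread('pics/side3.png');u0,v0,u1,v1=(296,140,336,195);s=10
Z=[]
for (x,y) in ((640.8,41.1),(639.5,40)):
    q0=cv2.convertScaleAbs(cv2.resize(im[v0:v1,u0:u1],None,fx=s,fy=s,interpolation=cv2.INTER_CUBIC),alpha=2.5)
    zz=337-34
    for P in (circ(x,y,zz+24,29),circ(x,y,zz+30,29),circ(x,y,zz,16.5)): cv2.polylines(q0,[((project('side',P)+.5-[u0,v0])*s).astype(np.int32)],True,(0,255,255),1)
    nx,ny=(640.3,42.2)
    for P in (circ(nx,ny,252,28),circ(nx,ny,252,22)): cv2.polylines(q0,[((project('side',P)+.5-[u0,v0])*s).astype(np.int32)],True,(0,255,0),1)
    Z.append(q0)
cv2.imwrite('pics/ov3.png',np.hstack(Z))
E
```

```text
(no output)
```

View pics/ov3.png

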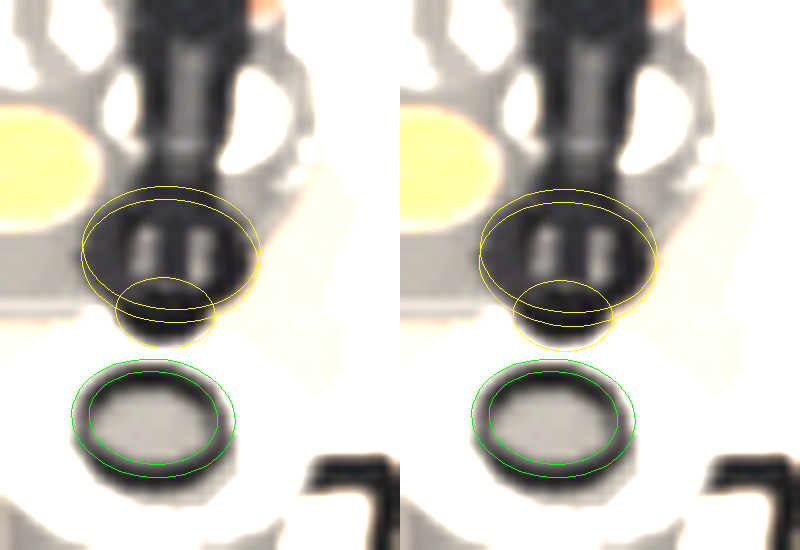

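servo_tool:
  series: "0.006 0.015 0.2 0 -1; 0.006 0.015 0.4 0 -1; 0.006 0.015 0.52 0 -1; 0.006 0.015 0.58 0 -1; 0.006 0.015 0.62 0 -1; 0.006 0.015 0.62 0 -1"

```text
clock: 9.52
tcp_pos: [641.0, 44.2, 275.0]
tool_rot: [[-0.914, 0.406, 0.0], [0.406, 0.914, -0.0], [-0.0, 0.0, -1.0]]
contact_force: [0.0, -0.2, -0.4]
gripper_width: 0.352
```

```bash
python3 go.py 640.8 42.6 262
```

```text
norm shift [-0.004 -0.015  0.13 ] tcp [641.   44.2 275. ] q [ 0.012  0.487  1.163 -0.     1.491 -1.141] F [ 0.01  -0.171 -0.439] g 0.3518791735318139 t 9.525
```

servo_tool:
  series: "-0.004 -0.012 0.03 0 -1; -0.004 -0.012 0.06 0 -1; -0.004 -0.012 0.085 0 -1; -0.004 -0.012 0.105 0 -1; -0.004 -0.012 0.115 0 -1; -0.004 -0.012 0.115 0 -1"

```text
clock: 10.28
tcp_pos: [640.8, 43.0, 263.3]
tool_rot: [[-0.914, 0.406, -0.0], [0.406, 0.914, -0.0], [0.0, -0.0, -1.0]]
contact_force: [0.3, 0.4, -0.4]
gripper_width: 0.348
```

Free so far, with no side force. I'll ease down in 1 mm steps until it makes contact.

servo_tool:
  series: "0 0 0.01 0 -1; 0 0 0.02 0 -1; 0 0 0.02 0 -1"

```text
clock: 10.65
tcp_pos: [640.9, 43.0, 262.1]
tool_rot: [[-0.914, 0.406, 0.001], [0.406, 0.914, -0.0], [-0.001, 0.0, -1.0]]
contact_force: [-1.6, -0.1, 4.8]
gripper_width: 0.353
```

servo_tool:
  series: "0 0 0.01 0 -1; 0 0 0.01 0 -1"

```text
clock: 10.9
tcp_pos: [641.0, 43.0, 262.0]
tool_rot: [[-0.914, 0.406, 0.002], [0.406, 0.914, -0.0], [-0.002, 0.001, -1.0]]
contact_force: [-4.3, 0.7, 11.5]
gripper_width: 0.353
```

Contact came at the expected seating height (262, 11 N). I'll take a little pressure off, then release.

servo_tool:
  series: "0 0 -0.01 0 -1; 0 0 -0.01 0 0.3; 0 0 -0.01 0 1; 0 0 -0.01 0 1; 0 0 -0.01 0 1; 0 0 -0.01 0 1; 0 0 -0.01 0 1"

```text
clock: 11.78
tcp_pos: [640.9, 43.0, 261.3]
tool_rot: [[-0.914, 0.406, -0.0], [0.406, 0.914, -0.0], [0.0, -0.0, -1.0]]
contact_force: [-0.1, -0.6, 0.6]
gripper_width: 1.002
```

servo_tool:
  series: "0 0 -0.2 0 1; 0 0 -0.5 0 1; 0 0 -0.7 0 1; 0 0 -0.7 0 1"

```text
clock: 12.28
tcp_pos: [641.1, 43.0, 332.6]
tool_rot: [[-0.914, 0.406, 0.003], [0.406, 0.914, 0.0], [-0.002, 0.001, -1.0]]
contact_force: [-0.4, 0.0, -0.3]
gripper_width: 0.998
```

```bash
python3 go.py 486.8 85.8 120; python3 - <<'E'
from fit import *
S,d=snap('side','side4')
im=cv2.imread('pics/side4.png');u0,v0,u1,v1=(290,155,345,205);s=10
q0=cv2.convertScaleAbs(cv2.resize(im[v0:v1,u0:u1],None,fx=s,fy=s,interpolation=cv2.INTER_CUBIC),alpha=2.5)
x,y=640.5,42.5
for P in (circ(x,y,252,29),circ(x,y,258,29),circ(x,y,284,16)): cv2.polylines(q0,[((project('side',P)+.5-[u0,v0])*s).astype(np.int32)],True,(0,255,255),1)
cv2.imwrite('pics/ov4.png',q0)
E
```

```text
norm shift [ 1.59  -0.237  2.122] tcp [641.1  43.  332.6] q [ 0.01   0.47   1.059 -0.     1.61  -1.143] F [-0.36   0.017 -0.262] g 0.9981497643312108 t 12.275
```

View pics/ov4.png

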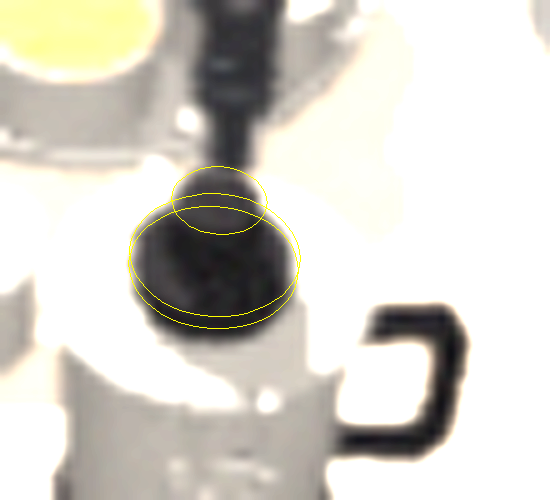

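The overlay matches the seated pose: flange flat on the rim, knob upright. Next, the lever, with fingers shut.

servo_tool:
  series: "0.4 -0.05 0 0 1; 0.8 -0.1 0 0 0; 1 -0.12 0 0 -1; 1 -0.12 0 0 -1"

```text
clock: 12.82
tcp_pos: [543.8, 72.9, 330.8]
tool_rot: [[-0.914, 0.405, -0.001], [0.405, 0.914, -0.0], [0.001, -0.0, -1.0]]
contact_force: [0.1, -0.2, 0.9]
gripper_width: 0.375
```

servo_tool:
  series: "0.4 -0.1 0 0 -1; 0.59 -0.12 0.2 0 -1; 0.59 -0.12 0.6 0 -1; 0.59 -0.12 1 0 -1; 0.59 -0.12 1 0 -1"

```text
clock: 13.45
tcp_pos: [485.2, 85.2, 228.6]
tool_rot: [[-0.914, 0.406, -0.006], [0.406, 0.914, -0.001], [0.005, -0.003, -1.0]]
contact_force: [0.0, 0.5, 1.6]
gripper_width: 0.002
```

servo_tool:
  series: "0 0 0.5 0 -1; 0 0 1 0 -1; 0 0 1 0 -1; 0 0 1 0 -1"

```text
clock: 13.95
tcp_pos: [487.3, 85.6, 133.9]
tool_rot: [[-0.914, 0.406, 0.003], [0.406, 0.914, 0.0], [-0.003, 0.001, -1.0]]
contact_force: [0.9, 0.0, 0.6]
gripper_width: 0.005
```

```bash
python3 go.py 486.8 85.8 63; python3 - <<'E'
from fit import *
T,_=snap('top','top5');S,_=snap('side','side5')
a=cv2.resize(T[130:240,215:305],None,fx=4,fy=4,interpolation=2);b=cv2.resize(S[140:250,250:350],None,fx=4,fy=4,interpolation=2)
W=np.zeros((440,760,3),np.uint8);W[:,:360]=a;W[:,360:]=b;cv2.imwrite('pics/c5.png',cv2.convertScaleAbs(W[:,:,::-1],alpha=1.8))
E
```

```text
norm shift [ 0.007 -0.001  0.709] tcp [487.3  85.6 133.9] q [ 0.1    0.284  1.784 -0.     1.07  -1.053] F [0.899 0.036 0.577] g 0.005342957041548565 t 13.95
```

View pics/c5.png

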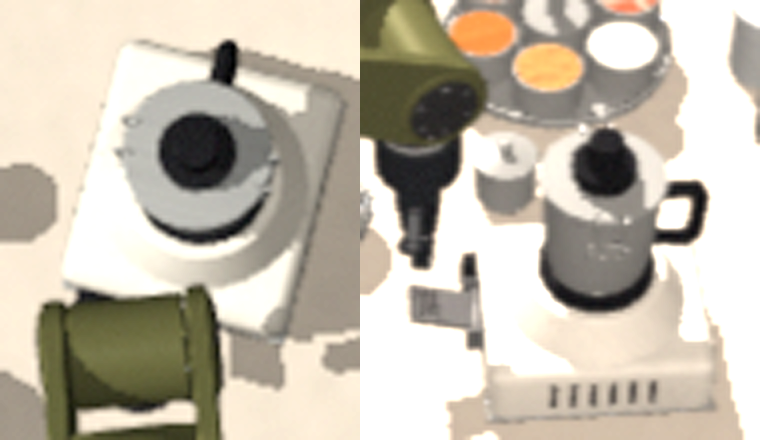

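Both views show the stopper centred and upright in the neck, at top (198,152) and side (604,165). The shut fingers are above the lever pad. I'll check the flange heights from depth, then press.

```bash
python3 - <<'E'
from fit import *
d=np.load('pics/top5.npz')['d'];C=cloud('top',d).reshape(-1,3)
x,y=641.2,43.7
r=np.hypot(C[:,0]-x,C[:,1]-y);a=np.arctan2(C[:,1]-y,C[:,0]-x)
k=C[(r<11)&(C[:,2]>200)];print('knob',np.median(k[:,2]),len(k))
m=(r>18)&(r<27)&(C[:,2]>245)&(C[:,2]<275);P=C[m];A=np.c_[P[:,0]-x,P[:,1]-y,np.ones(len(P))]
s=np.linalg.lstsq(A,P[:,2],rcond=None)[0];print('flange plane',s,len(P))
p=np.load('pics/top5.npz')['p']
def ft(): pass
print(fit_stopper('top',p,(252,155,276,178),[641,43],228))
E
```

```text
knob 283.6818294792349 47
flange plane [ 1.21459621e-02 -3.55334422e-03  2.57524340e+02] 136
(array([639.56477118,  44.5988493 ]), np.float64(55.776091901363166))
```

servo_tool:
  series: "0 0 0.25 0 -1; 0 0 0.45 0 -1; 0 0 0.5 0 -1; 0 0 0.55 0 -1; 0 0 0.58 0 -1; 0 0 0.58 0 -1"

```text
clock: 14.8
tcp_pos: [486.5, 85.7, 74.7]
tool_rot: [[-0.914, 0.406, 0.002], [0.406, 0.914, 0.0], [-0.002, 0.001, -1.0]]
contact_force: [-2.8, 1.2, 6.0]
gripper_width: 0.005
```

The flange reads 257.5 (258 expected) and the knob 283.7 (284), level, so it is seated. The lever is moving at 6 N; I'll continue towards the stop.

servo_tool:
  series: "0 0 0.03 0 -1; 0 0 0.06 0 -1; 0 0 0.09 0 -1; 0 0 0.1 0 -1; 0 0 0.1 0 -1; 0 0 0.1 0 -1"

```text
clock: 15.55
tcp_pos: [486.2, 85.8, 65.0]
tool_rot: [[-0.914, 0.406, 0.001], [0.406, 0.914, 0.0], [-0.001, 0.001, -1.0]]
contact_force: [-7.5, 1.6, 11.1]
gripper_width: 0.0
```

servo_tool:
  series: "0 0 0.01 0 -1; 0 0 0.01 0 -1; 0 0 0.01 0 -1"

```text
clock: 15.92
tcp_pos: [486.2, 85.8, 64.0]
tool_rot: [[-0.914, 0.406, 0.001], [0.406, 0.914, 0.0], [-0.001, 0.001, -1.0]]
contact_force: [-7.3, 1.2, 12.1]
gripper_width: 0.002
```

servo_tool:
  series: "0 0 0.01 0 -1; 0 0 0.01 0 -1; 0 0 0.01 0 -1"

```text
clock: 16.3
tcp_pos: [486.2, 85.9, 63.5]
tool_rot: [[-0.914, 0.406, 0.001], [0.406, 0.914, 0.0], [-0.001, 0.001, -1.0]]
contact_force: [-10.8, 1.6, 17.7]
gripper_width: -0.007
```

servo_tool:
  series: "0 0 0.005 0 -1; 0 0 0.005 0 -1; 0 0 0.005 0 -1"

```text
clock: 16.68
tcp_pos: [486.2, 85.9, 63.3]
tool_rot: [[-0.914, 0.406, 0.001], [0.406, 0.914, 0.001], [-0.001, 0.001, -1.0]]
contact_force: [-13.1, 0.4, 23.5]
gripper_width: 0.002
```

The stop is reached: force climbs steeply with almost no motion. I'll ease off half a millimetre so it isn't leaning hard, and check it holds.

servo_tool:
  series: "0 0 -0.005 0 -1; 0 0 -0.005 0 -1; 0 0 -0.005 0 -1; 0 0 -0.005 0 -1"

```text
clock: 17.18
tcp_pos: [486.2, 85.9, 63.5]
tool_rot: [[-0.914, 0.406, 0.001], [0.406, 0.914, 0.0], [-0.001, 0.001, -1.0]]
contact_force: [-10.4, 2.2, 18.2]
gripper_width: -0.003
```

```bash
python3 - <<'E'
from fit import *
T,_=snap('top','top6');S,_=snap('side','side6')
a=cv2.resize(T[130:250,215:305],None,fx=4,fy=4,interpolation=2);b=cv2.resize(S[140:250,250:350],None,fx=4,fy=4,interpolation=2)
W=np.zeros((480,760,3),np.uint8);W[:,:360]=a;W[:440,360:]=b;cv2.imwrite('pics/c6.png',cv2.convertScaleAbs(W[:,:,::-1],alpha=1.8))
o=env.get_obs();print(o['tcp_pos'],o['contact_force'],o['clock'])
# did bystanders move? difference away from the arm
S0=np.load('pics/side0.npz')['p'];d=np.abs(S.astype(int)-S0).max(2)
cv2.imwrite('pics/diff.png',cv2.convertScaleAbs(np.minimum(d*3,255)))
cv2.imwrite('pics/side6v.png',S[:,:,::-1])
E
```

```text
[486.18531947  85.88044122  63.46651145] [-10.80671547   1.23348199  17.63829449] 17.275
```

View pics/c6.png

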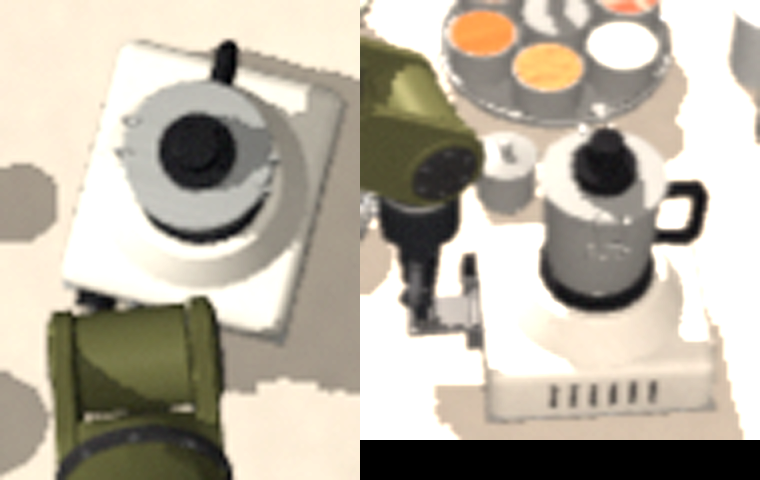

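View pics/diff.png

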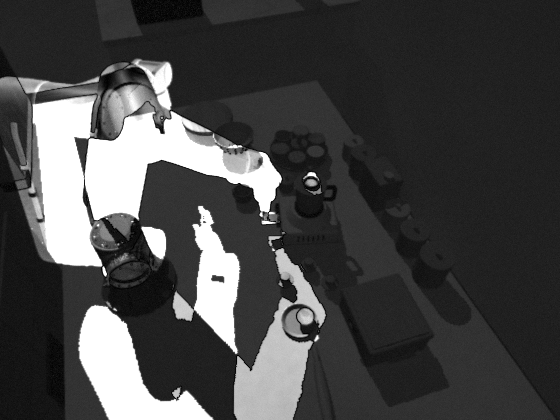

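The lever is down and level at crop (445,320), held steady at about 18 N. The stopper is still seated, and the difference image shows only the arm, shadows, stopper and lever changed. Handing in.

```bash
python3 -c "
from cell import env
print(env.sign_off());o=env.get_obs();print(o['tcp_pos'],o['contact_force'],o['clock'])"
```

```text
the job is handed in; nothing more can be done
None
the job is handed in; nothing more can be done
```

I put the black stopper from the saucer into the mixer's filler neck and let go of it. Then I pressed the pulse lever down to its stop and handed the job in, at about 17 s, still holding it there.

- **Stopper:** it is fully seated and upright. From depth, the flange top reads 257.5 mm (258 expected) and the knob 283.7 mm (284 expected), with about 0.7° of tilt, which is within the noise.
- **Lever:** near 63.5 mm the force climbed steeply with almost no movement, which is the stop. I pressed to 23.5 N, then eased off to a steady hold of about 18 N down, plus about 11 N sideways.
- **Bystanders:** before and after pictures from the side camera show no shift in the saucer or the other things, though the arm hid part of the left side.
- **Disagreements:** the two cameras differed by about 1–2 mm on where the neck and stopper were. A rough top-view fit put the seated stopper about 2 mm off the neck's centre. I trusted the depth readings and the side overlay instead.

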